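# Blow off the spring-closed work holder, then draw its jaw open to the red mark and hold it

## Task

Clean and open the spring-closed work holder on the bench: first give it a puff of air by squeezing the trigger of the fixed red air gun all the way in against its grip for about a second, then let the trigger spring fully back. Then take the black knob on the holder's sprung jaw with the gripper, draw the jaw out until its yellow pointer stands over the red mark, keep it there for at least two seconds and finish while still holding it there, without letting go (it would spring shut). Leave the other things on the bench where they are.

Things in the scene. Friction and masses are not known exactly. Their poses are not given: they have to be found in the camera images.
- holder: spring-closed work holder, fixed. Aluminium base 220 (x) by 90 mm; fixed blue far jaw at x = 40 to 60 mm, 55 mm high; blue front bracket at x = -106 to -94 mm, 52 mm high; black scale rail on its -y side, out to y = -75 mm, 20 mm high; brass spring tube in front to x = -151 mm. Origin: centre of the underside, on the bench. The sprung jaw is drawn out along its -x axis
- jaw (a joint): how far the sprung steel jaw is drawn out, m, along the holder's -x axis: 0 shut against the fixed jaw, stop at 0.065. Its spring pulls it shut with 3.9 N at 0 plus 130 N per m (about 10 N at 0.045). Steel block 30 by 80 mm, its top 49 mm above the bench
- knob_grip (a point): point to grip on the upright black round knob on top of the sprung jaw: on its axis, 85 mm above the bench, at x = 20 mm, y = 0 in the holder's frame with the jaw shut; it moves with the jaw. The knob is 20 mm in diameter (22 mm at foot and rim), from 49 to 105 mm above the bench. With the TCP here the fingertips clear the jaws whichever way they close
- pointer_tip (a point): the tip of the flat yellow pointer, 3 mm wide and 4 mm thick, that sticks out of the sprung jaw to the holder's -y side, over the scale rail, 36 mm above the bench. At x = 20 mm, y = -77 mm in the holder's frame with the jaw shut; it moves with the jaw
- mark: the red mark, a clip fixed on the black scale rail under the pointer's path: 10 mm along the holder's x (the band in which the pointer must stand), 36 mm along y, 10 mm high. Origin: centre of its underside; axes along the holder's. It lies 28 to 50 mm from the shut pointer in the drawing direction and cannot move
- gun: red air gun clamped on its side on a stand, fixed, centre line 75 mm above the bench. Origin: on the bench under the barrel. Barrel 26 mm thick along y, nozzle to -y (tip at y = -125 mm), copper air pipe at y = 56 to 101 mm. Grip: a bar from the barrel to -x as far as x = -116 mm, 26 mm high, y = 1 to 23 mm (0 to 24 mm at its black end beyond x = -104 mm)
- trigger (a joint): angle of the gun's steel trigger, rad: 0 free, 0.38 fully squeezed (stop). A lever 9 mm thick, 18 mm high, pivoted near the barrel at x = -14, y = -24 mm in the gun's frame, running to x = -77 mm alongside the grip; its free end swings to +y, towards the grip. A spring returns it: squeezing fully takes 8 N at the pad
- trigger_pad (a point): point on the middle of the trigger to squeeze, 38 mm from its pivot: x = -52, y = -24 mm in the gun's frame when free, 75 mm above the bench. There trigger and grip together are 52 mm wide along the gun's y (y = -28.5 to 23 mm), about 38 mm when squeezed; the space above and beneath is free
- ring_blank: bystander: loose brass ring, 36 mm in diameter, 12 mm high, lying on the bench. Origin: centre of its underside
- dropper: bystander: black dropper bottle, 32 mm in diameter, 65 mm high, standing. Origin: centre of its underside
- carton: bystander: white carton, 90 by 70 by 100 mm high. Origin: centre of its underside
- red_cap: bystander: white jar with red cap, 72 mm in diameter, 130 mm high. Origin: centre of its underside
- dish: bystander: white round dish, 100 mm in diameter, 22 mm high. Origin: centre of its underside
- driver: bystander: blue-handled screwdriver 170 mm long lying along its x axis
- case: bystander: clear parts case, 140 by 100 by 35 mm high. Origin: centre of its underside

How it is judged:
By the outcome, as a careful person would: the job done as asked, in the order asked, and still so for the second after the job is handed in, while the arm keeps its last pose, push and grip.
It also fails if it takes over 48 s, if anything falls off the work surface, if the arm or the gripper's body presses on something with over 40 N, if the wrist force passes 120 N, or if a joint passes its speed limit or range.

## Robot

A 6-joint arm with a two-finger parallel gripper is mounted at the origin on the work surface. World frame = base frame: x ahead of the robot, y to its left, z up, the work surface at z = 0. Lengths are in mm, angles in rad, forces in N, time in s.
With the tool pointing down it reaches from about 275 to 1000 mm from the base axis. Payload 8.4 kg.
Tool frame: the origin (TCP) lies between the finger pads, 19 mm behind the fingertips; this is the grasp point; z points along the fingers, y is the line along which they close (so a half turn about z gives the same grasp; the last joint's range is limited). The gripper opens to 85 mm and grips with 20 to 120 N. Pads are 22 mm wide; open, the fingers measure 114 mm over their backs; the gripper's body (76 mm by 85 mm) begins 54 mm behind the grasp point. The pads swing forward as they close: fully open they stand 13 mm farther back than shut.
Start: joints at [1.293, 0.353, 1.633, -0, 1.155, -0.002], TCP at [170.196, 601.383, 249.981] pointing down, gripper open.
Joint ranges: [-2.63, 2.63], [-0.92, 2.1], [0.06, 2.66], [-1.3, 4.44], [0, 2.69], [-3.02, 3.02]. Speed limits (rad/s): [2.22, 2.22, 2.79, 3.14, 3.14, 3.14].

## Interface

Orientations are given as [roll, pitch, yaw] about the fixed x, y, z axes, in that order (R = Rz(yaw) Ry(pitch) Rx(roll)).
In Python, from rig import r, cams gives the robot as it stands. The module is installed in compiled form; this text tells all that it offers.
- The arm moves only by the tool send_rows, never from a script. Its argument "targets" is one flat list of numbers, 7 for each row, row after row: the shift along the tool's x, y, z in m, then the turn, a rotation vector about the tool's x, y, z in rad, then the opening, from -1 (shut) to 1 (fully open). In form: [tx, ty, tz, wx, wy, wz, fingers, tx, ty, tz, wx, wy, wz, fingers, ...]. A call has 1 to 12 rows; each row is the pose to reach, as a shift and turn from the pose commanded when the call began, along the tool's axes at that moment; what a row does not reach only later rows make up. A row lasts 1/12 s, in which the tool goes at most 41.7 mm and 7.16 degrees, less where a joint would pass 70% of its speed; a pose out of reach is approached as far as the arm can. A call with a gripper value outside its range is refused whole. The fingers move at their own pace and stop on an object; "grip_force" is the grip in N (left out, the last holds). Time passes only in rows, so rows that repeat a pose let the fingers close. It gives the time, the measured TCP pose, the force, the opening and the grip force at its end, in the units of the state.
- r.sense(): the state, without advancing time (a new reading comes with each control period).
- cams.grab_frame(name): name is "scene" or "top" or "wrist"; returns a dict with "color" (420x560x3 uint8, blue, green, red), "fx", "fy", "cx", "cy" (pixels), "xyz" and "attitude" of the camera in the world. Camera axes: x right, y down, z forward; pixel columns grow to the right and rows downward; lengths in mm; the calibration is good to about 2 mm. A picture is of the moment at which its call begins. There is no depth.
- r.sign_off(): hands the job in; it is judged then, once.
The state is a dict: "clock": time; "qpos": joint angles; "qvel": joint speeds; "joint_efforts": joint torques, N m; "eef_pos": TCP position; "tcp_rot": TCP orientation; "contact_force": force on the tool from outside, world axes, zero at the start; "wrist_torque": the same for the moment, N m; "opening": opening from 0.0 (shut) to 1.0 (fully open); "grasp_force": force on a finger pad.
Only numpy, scipy, OpenCV 4.12 (cv2) and the standard library are available. Lean on these libraries where they do the work, as an engineer would, in place of code of your own. Each camera call takes 0.05 s, during which the arm holds its last target. There are 200 camera calls.

## Working session

There is one attempt and no reset: what is moved stays moved. The work goes in short steps, Python scripts to look and compute and a tool call to move; the robot and the scene stay as the last step left them, time stands still between calls to the robot, and variables do not carry over. Pictures are saved under pics/ and viewed, at most 10 in all, crops included, and the job is handed in when it is done.

Besides the shell and the picture viewer there is one more tool, called after "Call:" as name(argument=value, ...) on one line, values as JSON. send_rows: Moves the arm, as the interface text tells. Its arguments: {"type":"object","properties":{"targets":{"type":"array"},"grip_force":{"type":"number"}},"required":["targets"]}

```bash
mkdir -p pics; python3 - <<'E'
from rig import r,cams
import cv2,pickle
for n in ("scene","top","wrist"):
    f=cams.grab_frame(n); cv2.imwrite(f"pics/{n}0.png",f["color"]); pickle.dump(f,open(f"{n}0.pkl","wb"))
    print(n,{k:v for k,v in f.items() if k!="color"})
print(r.sense())
E
```

```text
scene {'fx': 468.39687570511717, 'fy': 468.39687570511717, 'cx': 272.7851880422859, 'cy': 210.81378130837894, 'xyz': array([1272.1201732 ,  484.85399618, 1089.57694036]), 'attitude': array([-2.44726136e+00, -2.13005800e-03,  2.21665389e+00])}
top {'fx': 435.8406119188815, 'fy': 435.8406119188815, 'cx': 279.32951878107383, 'cy': 212.5915730804914, 'xyz': array([ 437.26916269,  -20.04287594, 1325.88669792]), 'attitude': array([-3.01060837e+00,  2.80579558e-03, -1.54339790e+00])}
wrist {'fx': 333.3118063882302, 'fy': 333.3118063882302, 'cx': 279.23639798099555, 'cy': 209.05044562152264, 'xyz': array([102.84462501, 619.30331916, 373.74262776]), 'attitude': array([2.86257941e+00, 6.58856031e-04, 1.29540869e+00])}
{'clock': 0.15, 'qpos': array([ 1.29261594e+00,  3.53522402e-01,  1.63393890e+00, -9.58297859e-06,
        1.15517778e+00, -2.38404161e-03]), 'qvel': array([-8.86350280e-04, -3.10042536e-03, -2.81428990e-03,  1.97419587e-04,
        1.48994355e-03, -6.52829901e-05]), 'joint_efforts': array([ 8.35469855e-04, -6.05634212e+01, -3.42340493e+01, -6.43215776e-05,
        6.13019613e-03, -7.37273666e-06]), 'eef_pos': array([170.09978905, 601.07019962, 249.42373728]), 'tcp_rot': array([-3.14054621e+00,  6.26834297e-06,  2.86580018e+00]), 'contact_force': array([ 0.21502334, -0.66418477,  0.13466318]), 'wrist_torque': array([ 0.05174806,  0.02234495, -0.01398368]), 'grasp_force': 0.0, 'opening': 0.9961983266037181}
```

View pics/scene0.png

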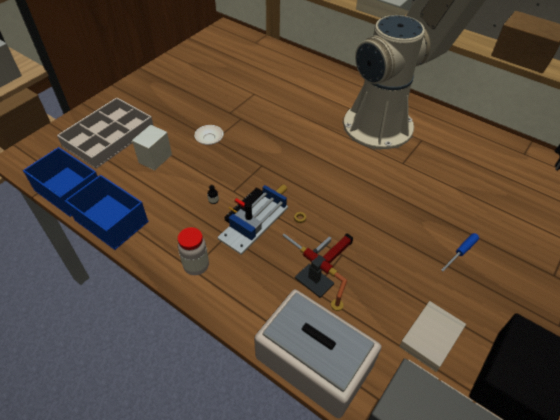

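View pics/top0.png

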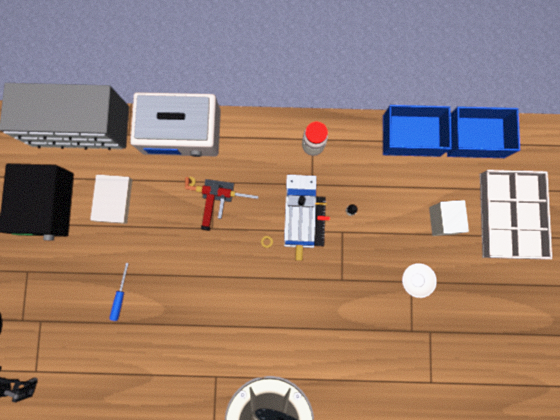

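The scene view shows the holder near (255,215) and the gun near (325,255). In the top view the holder is at (301,210), with its spring tube towards the robot, and the gun at (213,200), with its grip towards the robot and its nozzle to the right. Both are roughly aligned with the world axes. I'll zoom in next.

```bash
cat > h.py <<'E'
import numpy as np,cv2,pickle
from scipy.spatial.transform import Rotation as R
def load(n): return pickle.load(open(n+".pkl","rb"))
def ray(f,uv):
    d=np.array([(uv[0]-f["cx"])/f["fx"],(uv[1]-f["cy"])/f["fy"],1.])
    d=R.from_euler("xyz",f["attitude"]).as_matrix()@d
    return f["xyz"],d/np.linalg.norm(d)
def plane(f,uv,z):
    o,d=ray(f,uv); return o+d*(z-o[2])/d[2]
def tri(rs):
    A=sum(np.eye(3)-np.outer(d,d) for o,d in rs); b=sum((np.eye(3)-np.outer(d,d))@o for o,d in rs)
    p=np.linalg.solve(A,b); return p,[np.linalg.norm((np.eye(3)-np.outer(d,d))@(p-o)) for o,d in rs]
def proj(f,p):
    c=R.from_euler("xyz",f["attitude"]).as_matrix().T@(np.array(p)-f["xyz"])
    return np.array([f["cx"]+f["fx"]*c[0]/c[2],f["cy"]+f["fy"]*c[1]/c[2]])
E
python3 - <<'E'
from h import *
t=load("top0");s=load("scene0")
cv2.imwrite("pics/t1.png",cv2.resize(t["color"][155:275,175:345],None,fx=4.7,fy=4.7,interpolation=cv2.INTER_CUBIC))
cv2.imwrite("pics/s1.png",cv2.resize(s["color"][175:315,200:370],None,fx=4.2,fy=4.2,interpolation=cv2.INTER_CUBIC))
E
```

```text
(no output)
```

View pics/t1.png

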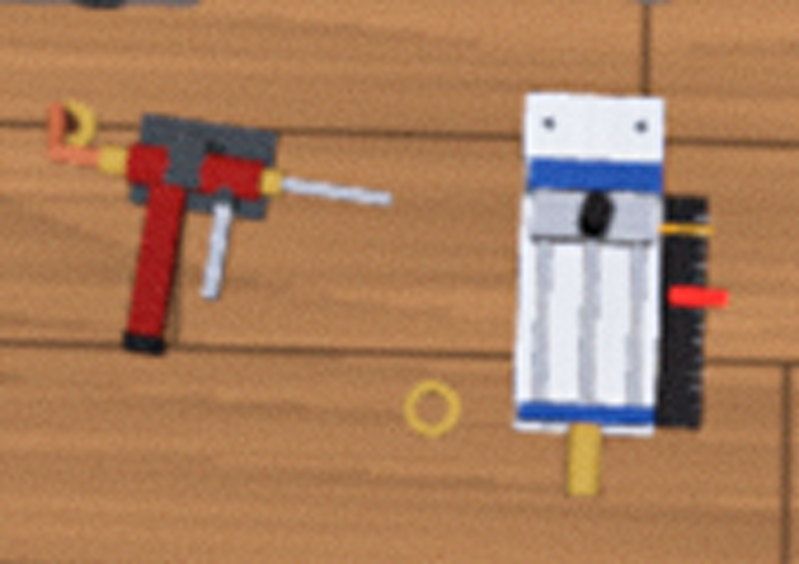

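View pics/s1.png

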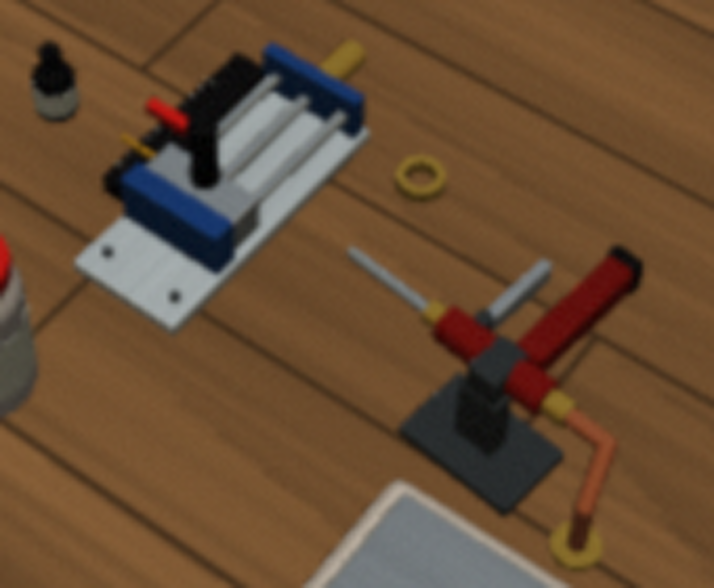

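The top crop shows the trigger running from (222,206) to (211,296), the grip end at (144,343), the knob top near (599,205), the pointer tip at (711,231) and the red mark at (698,297). The scene crop shows the trigger end at (545,264), the grip end at (627,262), the nozzle tip at (352,251), the knob top at (205,128) and the pointer tip at (126,137).

```bash
python3 - <<'E'
from h import *
np.set_printoptions(precision=1,suppress=True)
t=load("top0");s=load("scene0")
T=lambda a,b:((a+.5)/4.7-.5+175,(b+.5)/4.7-.5+155)
S=lambda a,b:((a+.5)/4.2-.5+200,(b+.5)/4.2-.5+175)
for n,a,b in [("trigend",(211,294),(545,268)),("gripend",(144,345),(627,262)),("nozzle",(389,199),(352,251)),("knobtop",(598,202),(205,128)),("pointer",(711,231),(126,137)),("markouter",(727,299),(150,104)),("nozzlebase",(280,184),(428,308))]:
    p,e=tri([ray(t,T(*a)),ray(s,S(*b))]); print(n,p,e)
# plane-based
P=lambda a,z:plane(t,T(*a),z)
print("trig base/end z84",P((222,206),84),P((211,297),84))
print("grip end z88 centreline",P((166,190),88),P((145,335),88))
print("base corners z?",[P(c,12)[:2] for c in ((527,93),(664,97),(652,434),(516,428))])
print("pipe",P((57,155),75), "pointer36",P((711,231),38),P((664,229),38))
print("tube", P((584,495),30))
b,g,rr=[c.astype(int) for c in cv2.split(t["color"])]
m=((rr>170)&(g<90)&(b<90)).astype(np.uint8); m[:,:300]=0;m[:170]=0
vs,us=np.nonzero(m); print("markpix",us.mean(),vs.mean(),len(us),"z30",plane(t,(us.mean(),vs.mean()),30))
m=((rr-b>60)&(rr>200)&(g>120)&(b<100)).astype(np.uint8)
E
```

```text
trigend [583.8 159.4  78.9] [np.float64(0.707998451245724), np.float64(0.7079984512456684)]
gripend [550.7 199.   81.9] [np.float64(0.06155245151702846), np.float64(0.06155245151704488)]
nozzle [646.   52.4  77.1] [np.float64(0.6183644965037642), np.float64(0.618364496503885)]
knobtop [641.7 -73.7 106. ] [np.float64(1.4216438445021544), np.float64(1.4216438445021098)]
pointer [ 637.1 -150.    37.8] [np.float64(0.1195610931097892), np.float64(0.11956109310964111)]
markouter [ 595.7 -162.6   26.2] [np.float64(0.6783086416568076), np.float64(0.6783086416566717)]
nozzlebase [653.9 118.8  79.2] [np.float64(1.9301342030464916), np.float64(1.9301342030466055)]
trig base/end z84 [637.4 155.   84. ] [581.  159.2  84. ]
grip end z88 centreline [645.8 189.2  88. ] [556.2 197.7  88. ]
base corners z? [array([729.3, -31.1]), array([ 729. , -120.8]), array([ 508.7, -116.7]), array([510.2, -29.6])]
pipe [668.2 260.2  75. ] pointer36 [ 637.1 -150.1   38. ] [ 637.6 -120.2   38. ]
tube [468.3 -73.3  30. ]
markpix 323.17391304347825 217.54347826086956 46 z30 [ 596.4 -143.3   30. ]
```

The triangulated heights agree with the text (gun 77–79, knob top 106, pointer 38). That puts the gun origin near (658.5,177) with yaw about -0.10, and the squeeze point at (607,186). I'll work out the move to a point above it.

```bash
cat > go.py <<'E'
import sys
from h import *
from rig import r
# go.py x y z yaw : tool-frame shift and turn from the measured pose
x,y,z,yaw=map(float,sys.argv[1:5]); s=r.sense()
M=R.from_euler("xyz",s["tcp_rot"]); D=R.from_euler("xyz",[np.pi,0,yaw])
print("shift m",np.round(M.inv().apply(np.array([x,y,z])-s["eef_pos"])/1000,4),"turn",np.round((M.inv()*D).as_rotvec(),4))
print(s["clock"],s["eef_pos"].round(1),s["tcp_rot"].round(3),s["contact_force"].round(1),s["opening"],s["qpos"].round(2))
E
python3 go.py 607 186 200 3.0416
```

```text
shift m [-0.5334 -0.2804  0.0497] turn [-1.000e-03 -1.000e-04 -1.758e-01]
0.15 [170.1 601.1 249.4] [-3.141  0.     2.866] [ 0.2 -0.7  0.1] 0.9961983266037181 [ 1.29  0.35  1.63 -0.    1.16 -0.  ]
```

Call:
send_rows(targets=[-0.533, -0.28, 0.05, 0, 0, -0.176, 1, -0.533, -0.28, 0.05, 0, 0, -0.176, 1, -0.533, -0.28, 0.05, 0, 0, -0.176, 1, -0.533, -0.28, 0.05, 0, 0, -0.176, 1, -0.533, -0.28, 0.05, 0, 0, -0.176, 1, -0.533, -0.28, 0.05, 0, 0, -0.176, 1, -0.533, -0.28, 0.05, 0, 0, -0.176, 1, -0.533, -0.28, 0.05, 0, 0, -0.176, 1, -0.533, -0.28, 0.05, 0, 0, -0.176, 1, -0.533, -0.28, 0.05, 0, 0, -0.176, 1, -0.533, -0.28, 0.05, 0, 0, -0.176, 1, -0.533, -0.28, 0.05, 0, 0, -0.176, 1])

```text
clock: 1.15
eef_pos: [532.3, 256.9, 208.4]
tcp_rot: [-3.142, -0.0, 3.042]
contact_force: [0.4, 0.3, -0.2]
opening: 1.001
grasp_force: 0.0
```

```bash
python3 go.py 607 186 200 3.0416
```

```text
shift m [-0.0814 -0.0631  0.0084] turn [-0.0001 -0.0002  0.0001]
1.15 [532.3 256.9 208.4] [-3.142 -0.     3.042] [ 0.4  0.3 -0.2] 1.0005696527222163 [ 0.45  0.34  1.75  0.    1.05 -1.02]
```

Call:
send_rows(targets=[-0.07, -0.055, 0.007, 0, 0, 0, 1, -0.07, -0.055, 0.007, 0, 0, 0, 1, -0.07, -0.055, 0.007, 0, 0, 0, 1, -0.07, -0.055, 0.007, 0, 0, 0, 1, -0.07, -0.055, 0.007, 0, 0, 0, 1])

```text
clock: 1.57
eef_pos: [594.8, 196.8, 201.2]
tcp_rot: [-3.141, -0.001, 3.04]
contact_force: [-1.0, 0.1, -0.2]
opening: 0.998
grasp_force: 0.0
```

```bash
python3 - <<'E'
from rig import r,cams
import cv2,pickle
f=cams.grab_frame("wrist"); cv2.imwrite("pics/w1.png",f["color"]); pickle.dump(f,open("w1.pkl","wb"))
E
python3 go.py 607 186 200 3.0416
```

```text
shift m [-0.0137 -0.0102  0.0013] turn [-0.     -0.0012  0.0002]
1.6167 [594.4 197.6 201.4] [-3.142e+00 -1.000e-03  3.042e+00] [ 0.  -0.3  0.5] 1.0009772576770442 [ 0.32  0.4   1.67  0.    1.06 -1.15]
```

View pics/w1.png

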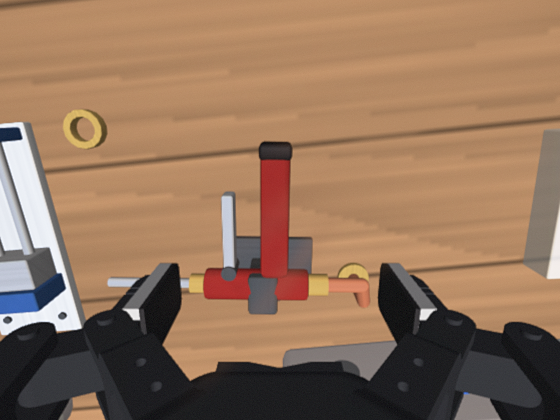

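The wrist view shows the trigger from (229,194) to (229,270), the grip edges at u=261 and 289, the grip's black end at (275,150) and the barrel line at v=285.

```bash
python3 - <<'E'
from h import *
np.set_printoptions(precision=1,suppress=True)
f=load("w1");P=lambda u,v,z:plane(f,(u,v),z)[:2]
print("trig L/R mid", P(223,225,84),P(235,225,84)," end",P(229,193,84),"pivot",P(229,273,84))
print("grip L/R",P(261,225,88),P(289,225,88),"L/R low",P(261.5,175,88),P(289,175,88),"end",P(276,144,88))
print("nozzle",P(109,282,75),"barrel L..R",P(205,284,75),P(308,284,75))
E
```

```text
trig L/R mid [602.3 152.2] [603.2 161.3]  end [577.9 160.3] pivot [642.7 151. ]
grip L/R [603.9 181.4] [606.  202.4] L/R low [566.2 186.2] [568.2 205.9] end [545.3 198.8]
nozzle [645.2  48.4] barrel L..R [655.1 127.7] [663.7 213.3]
```

```bash
python3 go.py 606 186 73 3.0416
```

```text
shift m [-0.0129 -0.0103  0.1283] turn [-0.     -0.0012  0.0002]
1.6167 [594.4 197.6 201.4] [-3.142e+00 -1.000e-03  3.042e+00] [ 0.  -0.3  0.5] 1.0009772576770442 [ 0.32  0.4   1.67  0.    1.06 -1.15]
```

Call:
send_rows(targets=[-0.013, -0.0105, 0.03, 0, 0, 0, 1, -0.013, -0.0105, 0.06, 0, 0, 0, 1, -0.013, -0.0105, 0.09, 0, 0, 0, 1, -0.013, -0.0105, 0.115, 0, 0, 0, 1, -0.013, -0.0105, 0.128, 0, 0, 0, 1, -0.013, -0.0105, 0.128, 0, 0, 0, 1, -0.013, -0.0105, 0.128, 0, 0, 0, 1, -0.013, -0.0105, 0.128, 0, 0, 0, 1])

```text
clock: 2.28
eef_pos: [608.0, 186.2, 75.3]
tcp_rot: [3.141, 0.002, 3.043]
contact_force: [-0.7, -0.1, 0.6]
opening: 1.001
grasp_force: 0.0
```

```bash
python3 go.py 606 186 73 3.0416
```

```text
shift m [ 0.0019 -0.0004  0.0023] turn [0.0009 0.002  0.0011]
2.2833 [608.  186.2  75.3] [3.141e+00 2.000e-03 3.043e+00] [-0.7 -0.1  0.6] 1.0012331223336048 [ 0.29  0.57  1.73  0.    0.84 -1.18]
```

Well placed. Now the squeeze.

Call:
send_rows(targets=[0, 0, 0, 0, 0, 0, -1, 0, 0, 0, 0, 0, 0, -1, 0, 0, 0, 0, 0, 0, -1, 0, 0, 0, 0, 0, 0, -1, 0, 0, 0, 0, 0, 0, -1, 0, 0, 0, 0, 0, 0, -1, 0, 0, 0, 0, 0, 0, -1, 0, 0, 0, 0, 0, 0, -1], grip_force=50)

```text
clock: 2.95
eef_pos: [607.3, 182.9, 75.4]
tcp_rot: [-3.139, 0.0, 3.041]
contact_force: [-3.3, -13.5, 11.6]
opening: 0.453
grasp_force: 45.7
```

```bash
python3 - <<'E'
from h import *
from rig import r,cams
import pickle
w=cams.grab_frame("wrist"); s=cams.grab_frame("scene")
im=np.hstack([w["color"],cv2.resize(s["color"][220:300,270:370],(525,420))])
cv2.imwrite("pics/sq.png",cv2.resize(im,(800,310)))
st=r.sense();print(st["clock"],st["opening"],st["grasp_force"],st["contact_force"],st["eef_pos"])
E
```

```text
3.05 0.45246293175203445 45.69033309817314 [ -3.54261648 -12.31255921  11.0629773 ] [607.30483397 182.88048442  75.35429822]
```

View pics/sq.png

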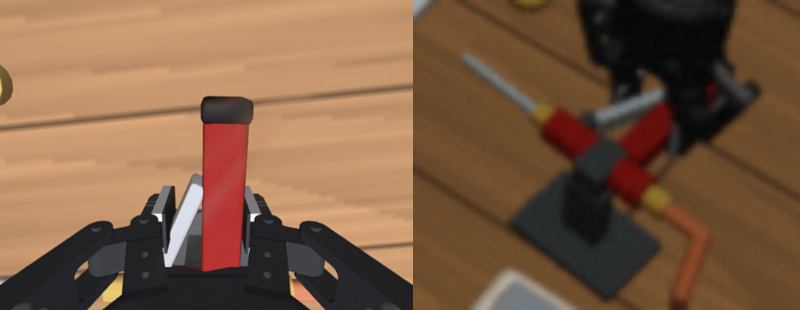

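The fingers closed to 38.5 mm with 46 N on the pads. In the picture the trigger lies tilted against the grip, so it is fully squeezed. I'll hold it for about a second, then open.

Call:
send_rows(targets=[0, 0, 0, 0, 0, 0, -1, 0, 0, 0, 0, 0, 0, -1, 0, 0, 0, 0, 0, 0, -1, 0, 0, 0, 0, 0, 0, -1, 0, 0, 0, 0, 0, 0, -1, 0, 0, 0, 0, 0, 0, -1, 0, 0, 0, 0, 0, 0, -1, 0, 0, 0, 0, 0, 0, -1, 0, 0, 0, 0, 0, 0, -1, 0, 0, 0, 0, 0, 0, -1])

```text
clock: 3.88
eef_pos: [607.3, 182.9, 75.4]
tcp_rot: [-3.139, 0.0, 3.041]
contact_force: [-3.5, -12.4, 11.2]
opening: 0.452
grasp_force: 45.7
```

Call:
send_rows(targets=[0, 0, 0, 0, 0, 0, 1, 0, 0, 0, 0, 0, 0, 1, 0, 0, 0, 0, 0, 0, 1, 0, 0, 0, 0, 0, 0, 1, 0, 0, 0, 0, 0, 0, 1, 0, 0, 0, 0, 0, 0, 1, 0, 0, 0, 0, 0, 0, 1, 0, 0, 0, 0, 0, 0, 1, 0, 0, 0, 0, 0, 0, 1, 0, 0, 0, 0, 0, 0, 1])

```text
clock: 4.72
eef_pos: [607.2, 185.3, 73.7]
tcp_rot: [3.142, 0.0, 3.042]
contact_force: [0.7, -0.3, 0.4]
opening: 1.001
grasp_force: 0.0
```

Call:
send_rows(targets=[0, 0, -0.035, 0, 0, 0, 1, 0, 0, -0.07, 0, 0, 0, 1, 0, 0, -0.1, 0, 0, 0, 1, 0, 0, -0.125, 0, 0, 0, 1, 0, 0, -0.125, 0, 0, 0, 1, 0, 0, -0.125, 0, 0, 0, 1, 0, 0, -0.125, 0, 0, 0, 1])

```text
clock: 5.3
eef_pos: [606.7, 185.1, 198.0]
tcp_rot: [-3.141, -0.001, 3.042]
contact_force: [-0.3, 0.1, -0.4]
opening: 1.001
grasp_force: 0.0
```

```bash
python3 - <<'E'
from rig import r,cams
import cv2,pickle
f=cams.grab_frame("wrist"); cv2.imwrite("pics/w2.png",f["color"]); pickle.dump(f,open("w2.pkl","wb"))
E
python3 go.py 640 -75 200 3.1416
```

```text
shift m [-0.0593 -0.2553 -0.0026] turn [-0.0007 -0.0019 -0.0997]
5.35 [606.4 185.  197.3] [-3.141e+00 -2.000e-03  3.042e+00] [-0.4 -0.7 -0.8] 0.9947038665836625 [ 0.29  0.42  1.66 -0.    1.06 -1.18]
```

View pics/w2.png

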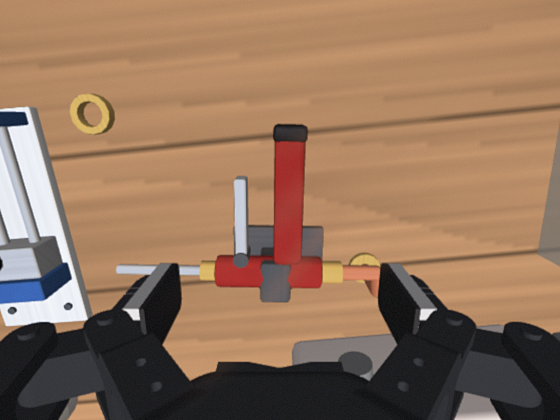

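The trigger has sprung back and lies parallel to the grip, from (241,178) to (241,262). Next I'll move above the knob.

```bash
python3 go.py 625 -74 205 3.13
```

```text
shift m [-0.0443 -0.2558 -0.0075] turn [-0.0007 -0.0019 -0.0881]
5.35 [606.4 185.  197.3] [-3.141e+00 -2.000e-03  3.042e+00] [-0.4 -0.7 -0.8] 0.9947038665836625 [ 0.29  0.42  1.66 -0.    1.06 -1.18]
```

Call:
send_rows(targets=[-0.044, -0.256, -0.008, 0, 0, -0.088, 1, -0.044, -0.256, -0.008, 0, 0, -0.088, 1, -0.044, -0.256, -0.008, 0, 0, -0.088, 1, -0.044, -0.256, -0.008, 0, 0, -0.088, 1, -0.044, -0.256, -0.008, 0, 0, -0.088, 1, -0.044, -0.256, -0.008, 0, 0, -0.088, 1, -0.044, -0.256, -0.008, 0, 0, -0.088, 1, -0.044, -0.256, -0.008, 0, 0, -0.088, 1, -0.044, -0.256, -0.008, 0, 0, -0.088, 1, -0.044, -0.256, -0.008, 0, 0, -0.088, 1, -0.044, -0.256, -0.008, 0, 0, -0.088, 1, -0.044, -0.256, -0.008, 0, 0, -0.088, 1])

```text
clock: 6.35
eef_pos: [625.4, -72.5, 206.4]
tcp_rot: [3.141, -0.001, 3.132]
contact_force: [0.2, 0.1, 0.1]
opening: 0.998
grasp_force: 0.0
```

```bash
python3 - <<'E'
from rig import r,cams
import cv2,pickle
f=cams.grab_frame("wrist"); cv2.imwrite("pics/w3.png",f["color"]); pickle.dump(f,open("w3.pkl","wb"))
E
python3 go.py 640 -74 85 3.13
```

```text
shift m [-0.0146 -0.0013  0.1215] turn [ 0.0001 -0.0003  0.0014]
6.4 [625.4 -72.6 206.5] [ 3.141 -0.     3.131] [ 0.3  0.9 -0.7] 1.0003035063869006 [-0.12  0.4   1.66  0.    1.08 -1.68]
```

View pics/w3.png

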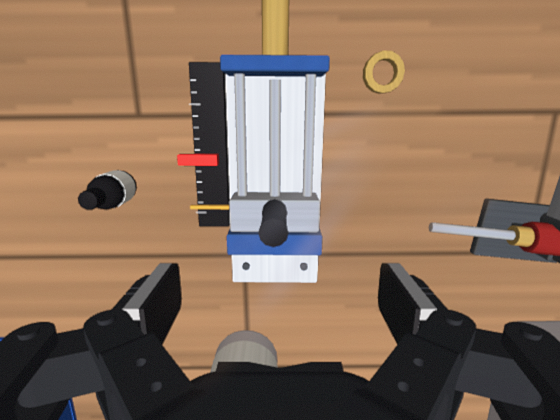

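The wrist view shows the knob top near (274,233), the pointer at v=207 with its tip at u=190, and the red mark at v=154–166, u=178–217. I'll measure these with colour masks.

```bash
cat > meas.py <<'E'
from h import *
def pm(f,zs=(38,30),box=(120,140,232,260)):
    b,g,r=[c.astype(int) for c in cv2.split(f["color"])]
    x0,y0,x1,y1=box; w=np.zeros(b.shape,bool); w[y0:y1,x0:x1]=1
    mk=w&(r>150)&(g<80)&(b<80); pt=w&(r>170)&(g>110)&(b<90)&(r-b>110)
    return mk,pt
E
python3 - <<'E'
from meas import *
np.set_printoptions(precision=1,suppress=True)
f=load("w3"); mk,pt=pm(f)
for n,m in (("mark",mk),("ptr",pt)):
    v,u=np.nonzero(m); print(n,len(u),u.min(),u.max(),v.min(),v.max(),u.mean(),v.mean())
v,u=np.nonzero(mk); z=30
print("mark corners z30",plane(f,(u.min()-.5,v.min()-.5),z),plane(f,(u.max()+.5,v.max()+.5),z))
v2,u2=np.nonzero(pt); print("ptr",plane(f,(u2.min()-.5,np.median(v2)),38),plane(f,(u2.mean(),np.median(v2)),38))
# triangulate mark centre & pointer tip against the top view
t=load("top0")
print(tri([ray(f,(u.mean(),v.mean())),ray(t,(323.17,217.54))]))
print(tri([ray(f,(u2.min(),np.median(v2))),ray(t,(711.5/4.7-.5+175,231.5/4.7-.5+155))]))
g=cv2.cvtColor(f["color"],cv2.COLOR_BGR2GRAY); k=(g<60).astype(np.uint8); k[:195]=0;k[248:]=0;k[:,:255]=0;k[:,295:]=0
v,u=np.nonzero(k); print("knob u",u.min(),u.max(),v.min(),v.max()); 
for row in range(200,248,4):
    x=np.nonzero(k[row])[0]; print(row,(x.min(),x.max()) if len(x) else None,end="; ")
E
```

```text
mark 450 178 217 154 165 197.4311111111111 159.36222222222221
ptr 136 177 228 163 208 207.50735294117646 206.41176470588235
mark corners z30 [ 588.9 -163.8   30. ] [ 600.  -128.7   30. ]
ptr [ 636.4 -166.9   38. ] [ 636.7 -138.6   38. ]
(array([ 592.8, -141.5,   50.1]), [np.float64(1.1134686683861459), np.float64(1.1134686683860093)])
(array([ 624.6, -146.4,   94.4]), [np.float64(4.250053740124424), np.float64(4.250053740124496)])
knob u 259 294 200 246
200 (np.int64(272), np.int64(276)); 204 (np.int64(266), np.int64(282)); 208 (np.int64(264), np.int64(278)); 212 (np.int64(263), np.int64(285)); 216 (np.int64(263), np.int64(284)); 220 (np.int64(262), np.int64(284)); 224 (np.int64(262), np.int64(285)); 228 (np.int64(261), np.int64(285)); 232 (np.int64(259), np.int64(287)); 236 (np.int64(263), np.int64(286)); 240 (np.int64(262), np.int64(285)); 244 (np.int64(266), np.int64(280));
```

```bash
python3 - <<'E'
from h import *
f=load("w3"); print(plane(f,(273,232),105),plane(f,(273.5,226),85), plane(f,(190,207),38))
print(tri([ray(f,(273,232)),ray(load("scene0"),(205.5/4.2-.5+200,128.5/4.2-.5+175))]))
print(tri([ray(f,(190,207)),ray(load("scene0"),(126.5/4.2-.5+200,137.5/4.2-.5+175))]))
E
python3 go.py 638 -73.5 86 3.13
```

```text
[637.21360798 -77.71015406 105.        ] [639.49934764 -77.70185512  85.        ] [ 636.52188451 -154.55508794   38.        ]
(array([638.05871971, -76.66018531, 100.70393632]), [np.float64(1.3225509481256679), np.float64(1.3225509481256854)])
(array([ 636.22542059, -153.14256718,   36.04308439]), [np.float64(2.0043632482169706), np.float64(2.0043632482171136)])
shift m [-0.0126 -0.0008  0.1205] turn [ 0.0001 -0.0003  0.0014]
6.4 [625.4 -72.6 206.5] [ 3.141 -0.     3.131] [ 0.3  0.9 -0.7] 1.0003035063869006 [-0.12  0.4   1.66  0.    1.08 -1.68]
```

Heights agree again (knob top 101–106, pointer 36–38). The wrist view puts the knob at about (638,-76.5). I'll go down there.

Call:
send_rows(targets=[-0.0125, -0.0035, 0.03, 0, 0, 0, 1, -0.0125, -0.0035, 0.06, 0, 0, 0, 1, -0.0125, -0.0035, 0.09, 0, 0, 0, 1, -0.0125, -0.0035, 0.11, 0, 0, 0, 1, -0.0125, -0.0035, 0.12, 0, 0, 0, 1, -0.0125, -0.0035, 0.12, 0, 0, 0, 1, -0.0125, -0.0035, 0.12, 0, 0, 0, 1])

```text
clock: 6.98
eef_pos: [638.2, -77.1, 87.0]
tcp_rot: [-3.142, -0.0, 3.13]
contact_force: [-0.0, 1.3, 0.7]
opening: 0.998
grasp_force: 0.0
```

Call:
send_rows(targets=[0, 0, 0, 0, 0, 0, -1, 0, 0, 0, 0, 0, 0, -1, 0, 0, 0, 0, 0, 0, -1, 0, 0, 0, 0, 0, 0, -1, 0, 0, 0, 0, 0, 0, -1, 0, 0, 0, 0, 0, 0, -1, 0, 0, 0, 0, 0, 0, -1, 0, 0, 0, 0, 0, 0, -1, 0, 0, 0, 0, 0, 0, -1, 0, 0, 0, 0, 0, 0, -1], grip_force=80)

```text
clock: 7.82
eef_pos: [638.2, -77.1, 87.4]
tcp_rot: [3.141, 0.001, 3.13]
contact_force: [-2.0, 2.6, 5.2]
opening: 0.218
grasp_force: 77.8
```

```bash
python3 - <<'E'
from rig import r,cams
import cv2,pickle
f=cams.grab_frame("wrist"); cv2.imwrite("pics/w4.png",f["color"]); pickle.dump(f,open("w4.pkl","wb"))
E
python3 go.py 638 -76 86 3.13
```

```text
shift m [0.0003 0.0011 0.0014] turn [ 0.0006  0.0007 -0.0005]
7.8667 [638.2 -77.1  87.4] [3.141e+00 1.000e-03 3.130e+00] [-1.2  2.5  5.6] 0.22034834550059412 [-0.12  0.56  1.71  0.    0.87 -1.68]
```

View pics/w4.png

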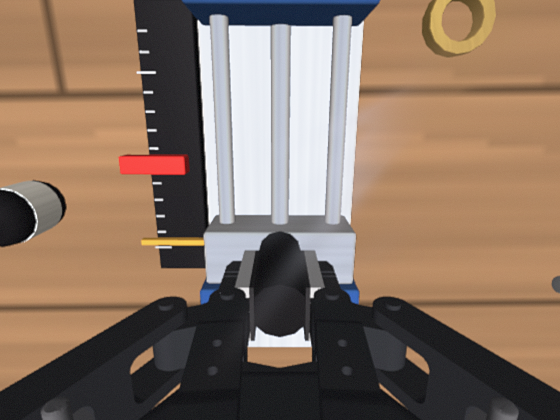

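The knob is held, with the opening at about 19 mm and 78 N on the pads. The pointer is at v=242 and the mark at v=156–174, u=120–187. I'll measure the distance to draw.

```bash
cat > d.py <<'E'
import sys
from h import *
def meas(f,lo=90,hi=260):
    b,g,r=[c.astype(int) for c in cv2.split(f["color"])]
    w=np.zeros(b.shape,bool); w[lo:hi,110:205]=1
    mk=w&(r>215)&(g<60)&(b<60); sd=w&(r>120)&(g<60)&(b<60)
    pt=w&(r>150)&(g>90)&(b<80)&(g<r-30)
    S=lambda m:(lambda v,u:(len(u),u.min(),u.max(),v.min(),v.max()))(*np.nonzero(m)) if m.any() else None
    print("bright",S(mk),"all",S(sd),"ptr",S(pt))
    out=[]
    n,u0,u1,v0,v1=S(mk); a=plane(f,((u0+u1)/2,v0-.5),30); b2=plane(f,((u0+u1)/2,v1+.5),30); print("mark x",a[0],b2[0])
    col=np.nonzero(pt[:,145:185]); v=np.median(col[0]); p=plane(f,(165,v),38); print("ptr v",v,p)
    print("ptr - mark centre:",p[0]-(a[0]+b2[0])/2)
if __name__=="__main__": meas(load(sys.argv[1]))
E
python3 d.py w4
```

```text
bright (9, np.int64(183), np.int64(184), np.int64(157), np.int64(173)) all (181, np.int64(122), np.int64(186), np.int64(155), np.int64(174)) ptr (197, np.int64(119), np.int64(203), np.int64(154), np.int64(245))
mark x 590.16611962474 599.4703231695083
ptr v 240.0 [ 635.33773879 -141.4413492    38.        ]
ptr - mark centre: 40.51951739537594
```

Call:
send_rows(targets=[0.004, 0, 0, 0, 0, 0, -1, 0.008, 0, 0, 0, 0, 0, -1, 0.012, 0, 0, 0, 0, 0, -1, 0.016, 0, 0, 0, 0, 0, -1, 0.02, 0, 0, 0, 0, 0, -1, 0.024, 0, 0, 0, 0, 0, -1, 0.028, 0, 0, 0, 0, 0, -1, 0.032, 0, 0, 0, 0, 0, -1, 0.036, 0, 0, 0, 0, 0, -1, 0.039, 0, 0, 0, 0, 0, -1, 0.041, 0, 0, 0, 0, 0, -1, 0.041, 0, 0, 0, 0, 0, -1], grip_force=100)

```text
clock: 8.87
eef_pos: [599.2, -76.5, 87.5]
tcp_rot: [3.141, 0.005, 3.129]
contact_force: [8.6, 4.9, -2.7]
opening: 0.212
grasp_force: 97.5
```

Call:
send_rows(targets=[0, 0, 0, 0, 0, 0, -1, 0, 0, 0, 0, 0, 0, -1, 0, 0, 0, 0, 0, 0, -1])

```text
clock: 9.12
eef_pos: [599.6, -76.6, 87.5]
tcp_rot: [3.141, 0.006, 3.129]
contact_force: [8.0, 4.3, -2.0]
opening: 0.212
grasp_force: 97.5
```

```bash
python3 - <<'E'
from rig import r,cams
import cv2,pickle
f=cams.grab_frame("wrist"); pickle.dump(f,open("w5.pkl","wb"))
t=cams.grab_frame("scene"); pickle.dump(t,open("s5.pkl","wb"))
import numpy as np
im=np.hstack([cv2.resize(f["color"][110:230,90:230],(490,420),interpolation=cv2.INTER_CUBIC),cv2.resize(t["color"][180:240,215:255],(280,420),interpolation=cv2.INTER_CUBIC)])
cv2.imwrite("pics/w5.png",im)
E
python3 go.py 597 -76 86 3.13
```

```text
shift m [0.0026 0.0005 0.0015] turn [ 0.0006  0.0056 -0.0006]
9.2167 [599.6 -76.5  87.5] [3.141 0.006 3.129] [ 9.4  5.2 -2.2] 0.2122855382232117 [-0.13  0.51  1.8   0.    0.82 -1.69]
```

View pics/w5.png

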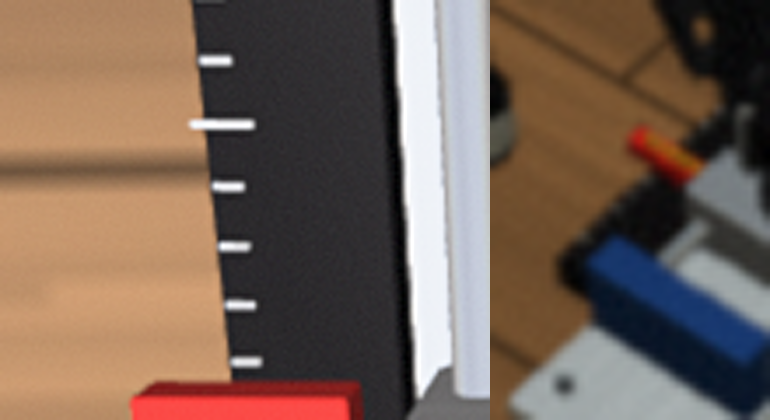

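In the scene view the pointer is over the mark. The wrist crop cuts off at the mark, so I'll work from column profiles.

```bash
cat > prof.py <<'E'
import sys
from h import *
f=load(sys.argv[1]); c=f["color"].astype(int)
m=((c[...,2]>110)&(c[...,0]<70)&(c[...,1]<70)); m[:,230:]=0;m[:,:90]=0;m[300:]=0
v,u=np.nonzero(m); print("mark box",u.min(),u.max(),v.min(),v.max())
L=(v.min()-3,v.max()+4)
for uu in (u.min()+4,u.min()+35,u.min()+50): print(uu,[(vv,*c[vv,uu]) for vv in range(*L)])
E
python3 prof.py w5
```

```text
mark box 128 191 219 237
132 [(216, np.int64(112), np.int64(154), np.int64(202)), (217, np.int64(113), np.int64(155), np.int64(203)), (218, np.int64(115), np.int64(159), np.int64(206)), (219, np.int64(98), np.int64(133), np.int64(185)), (220, np.int64(55), np.int64(72), np.int64(144)), (221, np.int64(25), np.int64(30), np.int64(125)), (222, np.int64(26), np.int64(26), np.int64(130)), (223, np.int64(48), np.int64(50), np.int64(209)), (224, np.int64(63), np.int64(67), np.int64(251)), (225, np.int64(70), np.int64(73), np.int64(252)), (226, np.int64(71), np.int64(74), np.int64(251)), (227, np.int64(69), np.int64(72), np.int64(251)), (228, np.int64(68), np.int64(72), np.int64(250)), (229, np.int64(70), np.int64(74), np.int64(251)), (230, np.int64(70), np.int64(74), np.int64(251)), (231, np.int64(69), np.int64(73), np.int64(251)), (232, np.int64(69), np.int64(73), np.int64(251)), (233, np.int64(70), np.int64(74), np.int64(251)), (234, np.int64(69), np.int64(73), np.int64(251)), (235, np.int64(71), np.int64(74), np.int64(251)), (236, np.int64(65), np.int64(69), np.int64(251)), (237, np.int6
[... 1999 characters left out ...]
27, np.int64(71), np.int64(75), np.int64(251)), (228, np.int64(71), np.int64(75), np.int64(251)), (229, np.int64(71), np.int64(76), np.int64(251)), (230, np.int64(72), np.int64(76), np.int64(251)), (231, np.int64(71), np.int64(75), np.int64(251)), (232, np.int64(70), np.int64(76), np.int64(251)), (233, np.int64(69), np.int64(73), np.int64(251)), (234, np.int64(71), np.int64(74), np.int64(251)), (235, np.int64(71), np.int64(72), np.int64(252)), (236, np.int64(66), np.int64(73), np.int64(252)), (237, np.int64(54), np.int64(93), np.int64(221)), (238, np.int64(44), np.int64(107), np.int64(143)), (239, np.int64(58), np.int64(135), np.int64(177)), (240, np.int64(81), np.int64(186), np.int64(236))]
```

```bash
cat > x.py <<'E'
import sys
from h import *
f=load(sys.argv[1]); c=f["color"].astype(int); u=int(sys.argv[2])
print([(v,*map(int,c[v,u])) for v in range(int(sys.argv[3]),int(sys.argv[4]))])
for a in sys.argv[5:]:
    v,z=map(float,a.split(",")); print(v,z,plane(f,(u,v),z).round(1))
E
python3 x.py w5 163 238 252 239,38 244,38 222.7,30
python3 x.py w5 132 238 240 222.7,30 238.8,30
```

```text
[(238, 44, 108, 144), (239, 62, 149, 193), (240, 85, 197, 242), (241, 88, 205, 245), (242, 86, 206, 244), (243, 88, 207, 247), (244, 131, 204, 242), (245, 131, 157, 172), (246, 47, 48, 50), (247, 37, 32, 33), (248, 41, 37, 38), (249, 40, 35, 36), (250, 41, 37, 40), (251, 40, 38, 39)]
239.0 38.0 [ 596.3 -141.9   38. ]
244.0 38.0 [ 599.3 -142.3   38. ]
222.7 30.0 [ 589.4 -143.9   30. ]
[(238, 65, 74, 247), (239, 86, 114, 211)]
222.7 30.0 [ 589.2 -161.6   30. ]
238.8 30.0 [ 599.1 -163.    30. ]
```

Both widths check: the pointer measures 3.0 mm and the mark 9.9 mm. The pointer centre is at 597.8 and the mark centre at 594.2, so I'll draw 3.7 mm more and hold.

Call:
send_rows(targets=[0.002, 0, 0, 0, 0, 0, -1, 0.0037, 0, 0, 0, 0, 0, -1, 0.0037, 0, 0, 0, 0, 0, -1, 0.0037, 0, 0, 0, 0, 0, -1, 0.0037, 0, 0, 0, 0, 0, -1, 0.0037, 0, 0, 0, 0, 0, -1, 0.0037, 0, 0, 0, 0, 0, -1, 0.0037, 0, 0, 0, 0, 0, -1, 0.0037, 0, 0, 0, 0, 0, -1, 0.0037, 0, 0, 0, 0, 0, -1, 0.0037, 0, 0, 0, 0, 0, -1, 0.0037, 0, 0, 0, 0, 0, -1])

```text
clock: 10.22
eef_pos: [596.0, -76.5, 87.5]
tcp_rot: [3.141, 0.006, 3.129]
contact_force: [9.8, 4.9, -3.2]
opening: 0.212
grasp_force: 97.6
```

```bash
python3 - <<'E'
from rig import cams
import pickle
pickle.dump(cams.grab_frame("wrist"),open("w6.pkl","wb"))
E
python3 go.py 595 -76 86 3.13; python3 prof.py w6 | sed 's/np.int64//g'
```

```text
shift m [0.001  0.0005 0.0015] turn [ 0.0006  0.0059 -0.0006]
10.2667 [596.  -76.5  87.5] [3.141 0.006 3.129] [ 9.   4.3 -2.7] 0.21129677624109397 [-0.13  0.51  1.81  0.    0.82 -1.69]
mark box 129 192 225 243
133 [(222, (116), (161), (210)), (223, (118), (163), (212)), (224, (116), (159), (208)), (225, (89), (122), (180)), (226, (45), (57), (140)), (227, (26), (26), (129)), (228, (33), (31), (141)), (229, (52), (55), (226)), (230, (70), (73), (255)), (231, (73), (77), (253)), (232, (74), (78), (252)), (233, (73), (76), (252)), (234, (72), (76), (252)), (235, (73), (77), (252)), (236, (73), (77), (252)), (237, (71), (76), (252)), (238, (70), (75), (252)), (239, (72), (77), (252)), (240, (71), (75), (252)), (241, (72), (75), (252)), (242, (70), (73), (252)), (243, (69), (73), (254)), (244, (73), (86), (246)), (245, (93), (126), (201)), (246, (110), (151), (193))]
164 [(222, (38), (35), (34)), (223, (47), (43), (47)), (224, (39), (37), (100)), (225, (31), (33), (137)), (226, (32), (33), (140)), (227, (33), (34), (137)), (228, (34), (34), (139)), (229, (49), (52), (219)), (230, (71), (7
[... 392 characters left out ...]
), (94), (172)), (246, (41), (35), (53))]
179 [(222, (46), (43), (43)), (223, (43), (39), (41)), (224, (39), (38), (84)), (225, (30), (33), (127)), (226, (30), (31), (138)), (227, (28), (32), (134)), (228, (32), (33), (136)), (229, (48), (51), (215)), (230, (68), (71), (255)), (231, (72), (77), (253)), (232, (74), (77), (252)), (233, (72), (78), (252)), (234, (73), (78), (252)), (235, (73), (75), (253)), (236, (68), (75), (254)), (237, (56), (95), (225)), (238, (45), (112), (148)), (239, (61), (141), (184)), (240, (82), (191), (239)), (241, (92), (215), (250)), (242, (93), (215), (249)), (243, (93), (217), (251)), (244, (84), (189), (247)), (245, (55), (105), (170)), (246, (41), (39), (53))]
```

```bash
python3 x.py w6 164 238 239 241.5,38 239,38 244.2,38
python3 x.py w6 133 238 239 228.6,30 244.8,30
python3 - <<'E'
from h import *
from rig import cams
for n in ("scene","top"):
    f=cams.grab_frame(n); pickle.dump(f,open(n+"6.pkl","wb"))
    # expected pixels of the pointer tip ends and mark edges against the picture
    c=f["color"].astype(int)
    m=(c[...,2]>150)&(c[...,0]<90)&(c[...,1]<110); y=(c[...,2]>150)&(c[...,1]>110)&(c[...,0]<100)
    p=proj(f,(594.2,-146,34)); u0,v0=p.astype(int); 
    for nm,k in (("red",m),("yel",y)):
        v,u=np.nonzero(k[v0-12:v0+12,u0-14:u0+14]); 
        if len(u): print(n,nm,len(u),(u.mean()+u0-14).round(1),(v.mean()+v0-12).round(1), plane(f,(u.mean()+u0-14,v.mean()+v0-12),30 if nm=="red" else 38).round(1))
E
```

```text
[(238, 47, 114, 150)]
241.5 38.0 [ 594.3 -141.5   38. ]
239.0 38.0 [ 592.8 -141.3   38. ]
244.2 38.0 [ 595.9 -141.7   38. ]
[(238, 70, 75, 252)]
228.6 30.0 [ 589.3 -161.5   30. ]
244.8 30.0 [ 599.3 -162.9   30. ]
scene red 18 238.8 200.8 [ 596.6 -149.    30. ]
top red 8 320.8 218.8 [ 592.6 -136.2   30. ]
```

The pointer centre is at 594.3 and the mark spans 589.3–599.3, so it is centred. Now I hold for over two seconds.

Call:
send_rows(targets=[0, 0, 0, 0, 0, 0, -1, 0, 0, 0, 0, 0, 0, -1, 0, 0, 0, 0, 0, 0, -1, 0, 0, 0, 0, 0, 0, -1, 0, 0, 0, 0, 0, 0, -1, 0, 0, 0, 0, 0, 0, -1, 0, 0, 0, 0, 0, 0, -1, 0, 0, 0, 0, 0, 0, -1, 0, 0, 0, 0, 0, 0, -1, 0, 0, 0, 0, 0, 0, -1, 0, 0, 0, 0, 0, 0, -1, 0, 0, 0, 0, 0, 0, -1])

```text
clock: 11.37
eef_pos: [596.0, -76.5, 87.5]
tcp_rot: [3.141, 0.006, 3.129]
contact_force: [9.3, 4.5, -3.7]
opening: 0.209
grasp_force: 97.6
```

Call:
send_rows(targets=[0, 0, 0, 0, 0, 0, -1, 0, 0, 0, 0, 0, 0, -1, 0, 0, 0, 0, 0, 0, -1, 0, 0, 0, 0, 0, 0, -1, 0, 0, 0, 0, 0, 0, -1, 0, 0, 0, 0, 0, 0, -1, 0, 0, 0, 0, 0, 0, -1, 0, 0, 0, 0, 0, 0, -1, 0, 0, 0, 0, 0, 0, -1, 0, 0, 0, 0, 0, 0, -1, 0, 0, 0, 0, 0, 0, -1, 0, 0, 0, 0, 0, 0, -1])

```text
clock: 12.37
eef_pos: [596.0, -76.5, 87.5]
tcp_rot: [3.141, 0.006, 3.129]
contact_force: [9.2, 4.5, -1.9]
opening: 0.21
grasp_force: 97.6
```

```bash
python3 - <<'E'
from rig import r,cams
import pickle
pickle.dump(cams.grab_frame("wrist"),open("w7.pkl","wb"))
E
python3 x.py w7 164 236 247 241.5,38; python3 x.py w7 133 227 231
```

```text
[(236, 70, 79, 254), (237, 55, 94, 224), (238, 46, 113, 150), (239, 65, 154, 200), (240, 85, 199, 243), (241, 90, 211, 248), (242, 91, 213, 248), (243, 93, 217, 251), (244, 85, 181, 247), (245, 64, 94, 173), (246, 36, 34, 49)]
241.5 38.0 [ 594.3 -141.5   38. ]
[(227, 26, 27, 131), (228, 29, 31, 140), (229, 50, 52, 225), (230, 68, 71, 255)]
```

Nothing has moved, so I'm handing it in.

```bash
python3 -c "
from rig import r
print(r.sign_off())"
```

```text
the job is handed in; nothing more can be done
None
```

The job is done and handed in at about 12.4 s: I squeezed the air-gun trigger fully for about a second and it sprang back, then drew the jaw until its pointer stood centred over the red mark (within about 0.1 mm as measured), held it there over two seconds, and the gripper still holds it.

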